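# Close and lock the lever-arch file

### The job

The sheets are in, so close up the lever-arch file: push its red-tipped lever over and down until it snaps and stays locked with the arches shut, and press the black compressor bar down the posts until it lies flat on the sheets. Only push: do not lift the file or shift it on the desk, leave the other things where they are, and take the hand away at the end.

Things in the scene. Friction and masses are not known exactly. Their poses are not given: they have to be found in the camera images.
- file: Blue A4 lever-arch file lying open, loose, about 2 kg; boards 3 thick. Origin: on the desk, under the midpoint between its two steel posts. x runs along the spine (away from the robot at yaw 0), y towards the spine and front cover (robot's left at yaw 0), z up. In x from -159 to 159. Back cover y -215 to 70, spine y 72 to 145, front cover y 147 to 432. Steel base plate, top at z 5.
- sheets (a point): Centre of the top of the pile of punched sheets in the file, firm and fixed to it, 297 (x) x 210 (y), in the file's frame at x 0, y -93, z 25. The two fixed upright posts that pass through it are 7 thick, at file x -40 and 40, y 0, tops at z 55.
- arches (a point): On the hinge line of the file's two steel wire arches, at file x 0, y 46, z 10. The arches lie in the planes x -40 and x 40. Shut, they bridge from y 46 to the tops of the posts, highest at z 76; open, they lean back towards the front cover, as far as y 75 and up to z 81. Between them |x| below 36 is free apart from lever, bracket and bar.
- lever (a joint): The file's over-centre lever, rad, turning about an axis along the file's x through pivot. 0 = open, 5 degrees past upright, leaning to the sheets; grows as it is pushed towards the spine and down; 1.5 = down and locked, 9 degrees above level. Starts at 0. Takes up to about 9 N at the tab, most near 0.7; dead point 1.25: beyond it the lever snaps to 1.5 and stays, short of it it springs back open.
- pivot (a point): The lever's pivot, at file x 0, y 30, z 22, in a low steel bracket between the arches. The arches swing shut together with the lever.
- lever_tab (a point): Middle of the pushing face of the lever's red thumb tab, 57 from the pivot along the lever and 4 off the lever's centre line. The face looks to the sheets when the lever is up, and upwards when it is down. The tab is 24 wide (file x), 26 long (44 to 70 from the pivot), 8 thick; nearer the pivot the lever is a steel strip 12 wide.
- bar (a joint): The black compressor bar that slides on the two posts, m. Grows as it is pressed down; 0.020 = lying flat on the sheets. Starts between 0 and 0.008, stays where it is left; friction about 3 N.
- bar_mid (a point): Centre of the top face of the compressor bar, midway between the posts (file x 0, y 0). The bar is 112 long (file x), 18 wide, 6 thick; its top face is at z 51 at joint value 0 and at z 31 when it lies on the sheets.
- highlighter: Yellow highlighter with black cap, 125 x 20 x 13, lying on the sheets; origin at its underside. Leave alone.
- eraser: White eraser in a blue sleeve, 44 x 20 x 12, lying on the sheets; origin at its underside. Leave alone.
- stapler: Red and black stapler, 135 x 34 x 56, standing on the front cover; origin at its underside. Leave alone.
- phone: Mobile phone, 150 x 72 x 8, lying on the front cover; origin at its underside. Leave alone.
- punch: Blue and steel two-hole punch, 105 x 106 x 74, on the desk to the right of the file; origin at its underside. Leave alone.
- flask: Clear drinking bottle with blue cap, 68 across, 205 tall, on the desk to the right of the file; origin at its underside. Leave alone.

How it is judged:
By the outcome, as a careful person would: the job done as asked, in the order asked, and still so for the second after the job is handed in, with the robot touching nothing.
It also fails if it takes over 42 s, if anything falls off the work surface, if the arm or the gripper's body presses on something with over 40 N, if the wrist force passes 120 N, or if a joint passes its speed limit or range.

### The arm

A 7-joint arm with a two-finger parallel gripper is mounted at the origin on the work surface. World frame = base frame: x ahead of the robot, y to its left, z up, the work surface at z = 0. Lengths are in m, angles in rad, forces in N, time in s.
With the tool pointing down it reaches from about 0.35 to 0.9 m from the base axis. Payload 8.1 kg.
Tool frame: the origin (TCP) lies midway between the tips of the shut fingers; the grasp point (between the pads) lies arm.tcp_to_grasp behind it (arm.tcp_to_grasp is the distance from the TCP to the grasp point, in m); z points along the fingers, y is the line along which they close (so a half turn about z gives the same grasp; the last joint's range is limited). The gripper opens to 92 mm and grips with 3 to 60 N. Pads are 19 mm wide; open, the fingers measure 130 mm over their backs; the gripper's body (75 mm by 190 mm) begins 47 mm behind the grasp point.
Start: joints at [-1.449, 0.434, 0.025, 1.573, -0.012, 1.134, -0.075], TCP at [0.139, 0.609, 0.227] pointing down, gripper open.
Joint ranges: [-2.62, 2.62], [-0.44, 2.09], [-1.27, 1.32], [0.08, 2.57], [-1.32, 4.46], [0.12, 2], [-2.74, 2.74]. Speed limits (rad/s): [2.22, 2.22, 3.01, 3.01, 3.14, 3.14, 3.14].

### API

Orientations are given as a rotation vector (axis times angle).
In Python, from cell import observe, get_image, arm gives the robot as it stands. The module is installed in compiled form; this text tells all that it offers.
- The arm moves only by the tool drive_tool, never from a script. Its argument "steps" is a list of rows, each a list of 5 numbers: the closure, from 0 (fully open) to 1 (shut), then the shift along the world's x, y, z in mm, then the turn about the world's z in rad. In form: [[hand, x, y, z, roll], ...]. A call has 1 to 20 rows; each row shifts and turns the commanded pose from where the row before left it; what a row does not reach is not made up. A row lasts 1/12 s, in which the tool goes at most 41.7 mm and 7.16 degrees, less where a joint would pass 70% of its speed; a pose out of reach is approached as far as the arm can. A call with a gripper value outside its range is refused whole. The fingers move at their own pace and stop on an object; "grip_force" is the grip in N (left out, the last holds). Time passes only in rows, so rows that do not move let the fingers close. It gives the time, the measured TCP pose, the force, the opening and the grip force at its end, in the units of the state.
- observe(): the state, without advancing time (a new reading comes with each control period).
- get_image(name): name is "scene" or "top" or "wrist"; returns a dict with "image" (400x640x3 uint8, red, green, blue), "vfov" (degrees; the focal length in pixels is half the picture's height over the tangent of half this angle, whatever the lens; pixels are square), "cx", "cy" (the principal point, pixels), "k1" (the pictures are not rectified: a ray, as slopes to the right and down, at radius r is drawn at 1 + k1 r^2 times it, then the intrinsics apply), "xyz" and "attitude" of the camera in the world. Camera axes: x right, y down, z forward; pixel columns grow to the right and rows downward; lengths in m; the calibration is good to about 2 mm. A picture is of the moment at which its call begins. There is no depth.
- arm.sign_off(): hands the job in; it is judged then, once.
The state is a dict: "clock": time; "joints": joint angles; "dq": joint speeds; "joint_efforts": joint torques, N m; "position": TCP position; "ee_rot": TCP orientation; "force": force on the tool from outside, world axes, zero at the start; "ft_torque": the same for the moment, N m; "width": opening from 0.0 (shut) to 1.0 (fully open); "gripper_force": force on a finger pad.
Only numpy, scipy, OpenCV 4.12 (cv2) and the standard library are available. Lean on these libraries where they do the work, as an engineer would, in place of code of your own. Each camera call takes 0.05 s, during which the arm holds its last target. There are 200 camera calls.

## Working session

There is one attempt and no reset: what is moved stays moved. The work goes in short steps, Python scripts to look and compute and a tool call to move; the robot and the scene stay as the last step left them, time stands still between calls to the robot, and variables do not carry over. Pictures are saved under pics/ and viewed, at most 10 in all, crops included, and the job is handed in when it is done.

Besides the shell and the picture viewer there is one more tool, called after "Call:" as a command line: name --pt "numbers of a row" for each row, then --argument value for the rest. drive_tool: Moves the arm, as the interface text tells. Its arguments: {"type":"object","properties":{"steps":{"type":"array"},"grip_force":{"type":"number"}},"required":["steps"]}

```bash
mkdir -p pics
cat > h.py <<'E'
import numpy as np, cv2
from scipy.spatial.transform import Rotation as R
from cell import observe,get_image,arm
def rotm(a):
    a=np.array(a,float)
    return a if a.shape==(3,3) else R.from_rotvec(a).as_matrix()
def K(d):
    f=200/np.tan(np.radians(d["vfov"])/2); return f
def ray(d,u,v):
    f=K(d); p=np.array([(u-d["cx"])/f,(v-d["cy"])/f]); q=p.copy()
    for _ in range(20): q=p/(1+d["k1"]*(q@q))
    r=rotm(d["attitude"])@np.array([q[0],q[1],1]); return np.array(d["xyz"],float),r/np.linalg.norm(r)
def onz(d,u,v,z):
    o,r=ray(d,u,v); return o+r*(z-o[2])/r[2]
def proj(d,P):
    c=rotm(d["attitude"]).T@(np.array(P)-d["xyz"]); q=c[:2]/c[2]; q=q*(1+d["k1"]*(q@q))
    return q*K(d)+[d["cx"],d["cy"]]
def tri(d1,p1,d2,p2):
    A=[];b=[]
    for d,p in((d1,p1),(d2,p2)):
        o,r=ray(d,*p); M=np.eye(3)-np.outer(r,r); A.append(M); b.append(M@o)
    return np.linalg.lstsq(np.vstack(A),np.hstack(b),rcond=None)[0]
def save(d,n): cv2.imwrite("pics/"+n+".png",d["image"][:,:,::-1])
E
python3 - <<'E'
from h import *
for n in("scene","top"):
    d=get_image(n); save(d,n+"1"); print(n,d["attitude"],d["xyz"],d["vfov"],d["k1"])
print(observe(),arm.tcp_to_grasp)
E
```

```text
scene [-2.10826861 -0.81273507  0.37689476] [ 1.18429715 -0.79077939  0.84815695] 45.5856771332949 -0.07237097345969119
top [-2.20992036  2.16698734 -0.07534776] [ 0.4485146  -0.06789713  1.45854628] 43.61926736827889 -0.07150233169356955
{'clock': 0.1, 'joints': array([-1.44859355,  0.43512932,  0.02499668,  1.57400475, -0.01160256,
        1.13397634, -0.07509955]), 'dq': array([-7.58685774e-04, -1.22763881e-03,  1.15458693e-03, -1.57101241e-03,
        3.60319053e-04,  3.17993504e-04, -6.61359497e-06]), 'joint_efforts': array([ 3.16194179e-03, -6.69128609e+01,  9.88012366e-01, -3.15147650e+01,
       -6.05361722e-02,  3.74680466e-02,  6.41088445e-05]), 'position': array([0.13928456, 0.6088216 , 0.22603913]), 'ee_rot': array([-3.52515768e-01, -3.12172968e+00,  2.15586909e-03]), 'force': array([-0.39294592, -0.00077361, -0.30713758]), 'ft_torque': array([ 0.00706908, -0.04105347, -0.03758922]), 'gripper_force': 0.0, 'width': 0.999956525651853} 0.0188
```

View pics/top1.png

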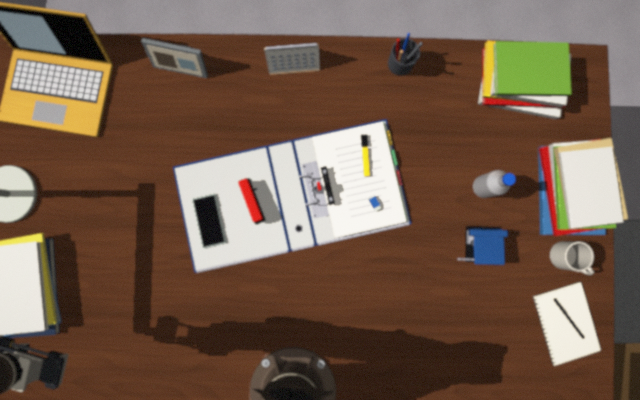

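View pics/scene1.png

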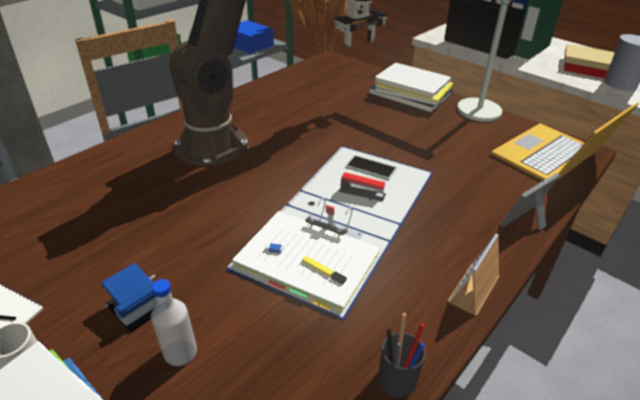

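Top view: the file's front-cover corners are at about (175,167) and (194,271), the sheets are on the right, the red tab is at about (319,187), and the black bar is at about (328,186). The scene view shows the tab at (330,210) and the bar at (325,226). I'll zoom in on both.

Run:
```python
from h import *
t=cv2.imread("pics/top1.png");s=cv2.imread("pics/scene1.png")
a=cv2.resize(t[150:225,285:355],None,fx=7,fy=7,interpolation=cv2.INTER_CUBIC)[:, :400]
a=cv2.resize(t[152:222,295:345],(400,560),interpolation=cv2.INTER_CUBIC)
b=cv2.resize(s[190:246,300:350],(400,448),interpolation=cv2.INTER_CUBIC)
c=np.zeros((560,800,3),np.uint8);c[:,:400]=a;c[:448,400:]=b
cv2.imwrite("pics/crop1.png",c)
```

```text
(no output)
```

View pics/crop1.png

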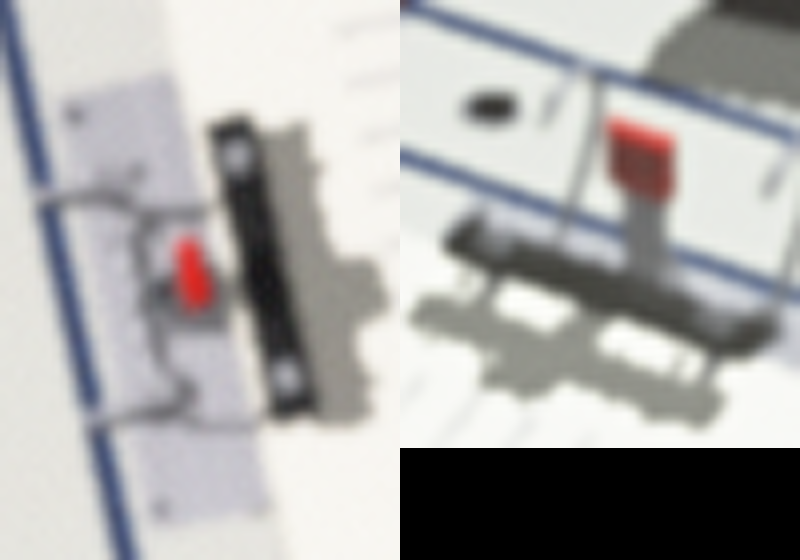

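The crop shows the post tops at top pixels (324.8,171.4) and (331,199.3), with the bar centre at about (327.6,185.5). The red tab is at top (319,186) and in the scene at about (330,210).

Run:
```python
from h import *
t=get_image("top");s=get_image("scene")
far=onz(t,324.75,171.4,.055);near=onz(t,331,199.25,.055)
print("posts",far,near,np.linalg.norm(far-near))
d=far-near;print("yaw",np.arctan2(d[1],d[0]))
c=(far+near)/2;print("bar c z.05",onz(t,327.6,185.5,.05))
fa,fb=onz(t,175,167,.003),onz(t,194,271,.003);d=fa-fb
print("front edge",fa,fb,np.linalg.norm(d),np.arctan2(d[1],d[0]))
def cen(im,box):
    x0,y0,x1,y1=box;h=cv2.cvtColor(im["image"],cv2.COLOR_RGB2HSV)[y0:y1,x0:x1]
    m=(((h[...,0]<8)|(h[...,0]>172))&(h[...,1]>120)&(h[...,2]>60)).astype(np.uint8)
    M=cv2.moments(m,True);print(M["m00"]);return M["m10"]/M["m00"]+x0,M["m01"]/M["m00"]+y0
pt,ps=cen(t,(310,178,328,196)),cen(s,(320,198,342,222))
print(pt,ps,"tab tri",tri(t,pt,s,ps))
yaw=np.arctan2(*(far-near)[[1,0]])
def F(p,yaw=yaw):return np.array([c[0]+np.cos(yaw)*p[0]-np.sin(yaw)*p[1],c[1]+np.sin(yaw)*p[0]+np.cos(yaw)*p[1],p[2]])
for z in(.051,.043):
  for x in(-.056,.056):print(z,x,proj(s,F((x,0,z))),proj(t,F((x,0,z))))
print("tab model",F((0,.025,.08)),proj(s,F((0,.025,.08))),proj(t,F((0,.025,.08))))
print("post s",proj(s,F((.04,0,.055))),proj(s,F((-.04,0,.055))))
print("hl,st",onz(t,364,157,.03),onz(t,251,201,.05),onz(t,376,203,.03))
```

```text
posts [ 0.62719804 -0.08030529  0.055     ] [ 0.54863986 -0.09939315  0.055     ] 0.08084389036680446
yaw 0.23835826429749996
bar c z.05 [ 0.58782259 -0.08917583  0.05      ]
front edge [0.63864616 0.36095167 0.003     ] [0.33545197 0.2937058  0.003     ] 0.31056195022341654 0.21825839155652824
28.0
23.0
(318.67857142857144, 186.10714285714286) (330.1304347826087, 208.34782608695653) tab tri [ 0.5822949  -0.06410883  0.08329764]
0.051 -0.056 [305.81428185 216.88582442] [332.17228824 204.72645985]
0.051 0.056 [344.61017343 230.86148292] [323.53864443 166.25342385]
0.043 -0.056 [305.82862696 219.2333595 ] [332.09879243 204.89497468]
0.043 0.056 [344.46459192 233.22941435] [323.5138949  166.63621995]
tab model [ 0.58201626 -0.06555604  0.08      ] [329.67456762 209.5637157 ] [319.21975938 186.35512727]
post s [338.97098173 227.61960533] [311.20407184 217.64513332]
hl,st [ 0.67451108 -0.19298399  0.03      ] [0.53958421 0.12653285 0.05      ] [ 0.54219585 -0.22919287  0.03      ]
```

Call:
drive_tool --pt "1 22 -34.5 -1 -0.056" --pt "1 22 -34.5 -1 -0.056" --pt "1 22 -34.5 -1 -0.056" --pt "1 22 -34.5 -1 -0.056" --pt "1 22 -34.5 -1 -0.056" --pt "1 22 -34.5 -1 -0.056" --pt "1 22 -34.5 -1 -0.056" --pt "1 22 -34.5 -1 -0.056" --pt "1 22 -34.5 -1 -0.056" --pt "1 22 -34.5 -1 -0.056" --pt "1 22 -34.5 -1 -0.056" --pt "1 22 -34.5 -1 -0.056" --pt "1 22 -34.5 -1 -0.056" --pt "1 22 -34.5 -1 -0.056" --pt "1 22 -34.5 -1 -0.056" --pt "1 22 -34.5 -1 -0.056" --pt "1 22 -34.5 -1 -0.056" --pt "1 22 -34.5 -1 -0.056" --pt "1 22 -34.5 -1 -0.056" --pt "1 0 0 0 0" --grip_force 20

```text
clock: 1.87
position: [0.5601, -0.0548, 0.2081]
ee_rot: [1.899, 2.496, -0.004]
force: [-0.8, -0.6, 0.4]
width: 0.005
gripper_force: 0.0
```

Run:
```python
from h import *
w=get_image("wrist"); c=cv2.resize(w["image"],None,fx=1.25,fy=1.25)
save({"image":c},"wrist1");print(w["xyz"],w["attitude"],observe()["position"])
C=np.array([.588,-.0898]);y=.228
def F(p):return np.array([C[0]+np.cos(y)*p[0]-np.sin(y)*p[1],C[1]+np.sin(y)*p[0]+np.cos(y)*p[1],p[2]])
for n,p in dict(postf=(.04,0,.055),postn=(-.04,0,.055),tabtop=(0,.024,.091),pf=(.159,.145,.003),pn=(-.159,.145,.003)).items():print(n,proj(w,F(p))*1.25)
```

```text
[0.54061558 0.01711836 0.36421362] [2.83601846 0.38515851 0.0563759 ] [ 0.55851395 -0.05120877  0.20760813]
postf [466.61339027 283.06415163]
postn [379.36867977 279.67584592]
tabtop [427.04328603 269.05367085]
pf [592.98164948 127.41144055]
pn [261.51356329 111.90324596]
```

View pics/wrist1.png

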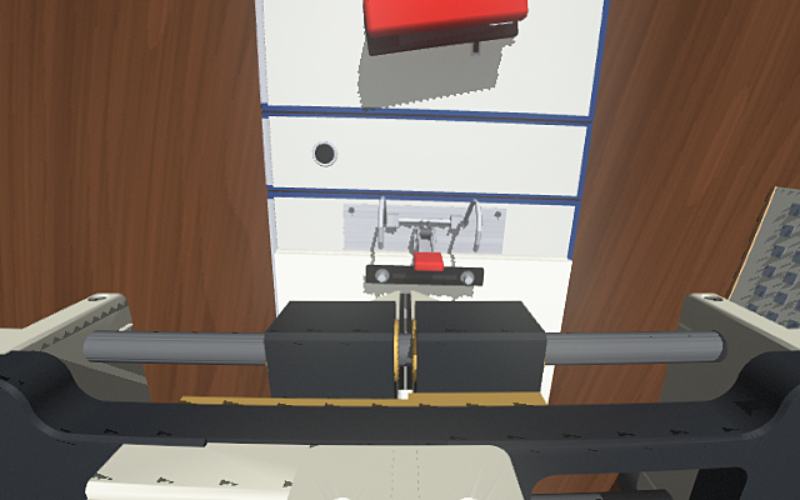

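The wrist view shows the posts at (382,276) and (468,278), within about 4 mm of the prediction and offset towards the spine. The lever stands open at (428,262). I'm going to the pre-push pose.

Call:
drive_tool --pt "1 15 -18 0 -0.02" --pt "1 14.5 -18 0 -0.022" --pt "1 0 0 -30 0" --pt "1 0 0 -30 0" --pt "1 0 0 -30 0" --pt "1 0 0 -20 0" --pt "1 0 0 -14 0" --pt "1 0 0 0 0" --pt "1 0 0 0 0" --pt "1 0 0 0 0"

```text
clock: 2.75
position: [0.5874, -0.0818, 0.0847]
ee_rot: [1.938, 2.471, 0.001]
force: [0.4, 0.7, 0.8]
width: 0.006
gripper_force: 0.0
```

Run:
```python
from h import *
w=get_image("wrist");save({"image":w["image"][130:330,170:490].repeat(2,0).repeat(2,1)},"wrist2");print(observe()["position"],observe()["force"])
```

```text
[ 0.58766032 -0.08196573  0.085046  ] [0.36007933 0.75024248 0.58436319]
```

View pics/wrist2.png

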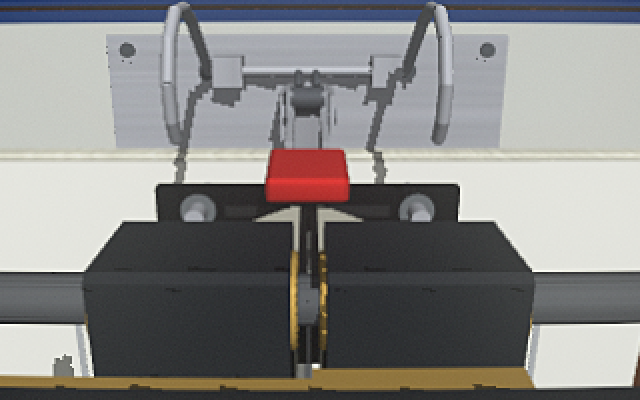

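The wrist view shows the fingertips right behind the red tab at (307,175), centred between the arches. I'm starting the push along the arc.

Call:
drive_tool --pt "1 -1.2 5.4 0 0" --pt "1 -1.2 5.4 0 0" --pt "1 -1.2 5.4 0 0" --pt "1 -1.2 5.3 0 0" --pt "1 -1.2 5 -1.7 0" --pt "1 -1.2 5 -1.7 0" --pt "1 -1.2 5 -1.7 0" --pt "1 0 0 0 0" --pt "1 0 0 0 0"

```text
clock: 3.55
position: [0.5791, -0.0459, 0.0795]
ee_rot: [1.938, 2.47, 0.001]
force: [0.9, -4.8, 6.4]
width: 0.006
gripper_force: 3.7
```

Run:
```python
from h import *
w=get_image("wrist");save({"image":w["image"][70:330,110:490].repeat(2,0).repeat(2,1)},"wrist3");print(observe()["position"],observe()["force"])
```

```text
[ 0.57912736 -0.04604001  0.07952112] [-0.35253281 -4.02698382  6.7161033 ]
```

View pics/wrist3.png

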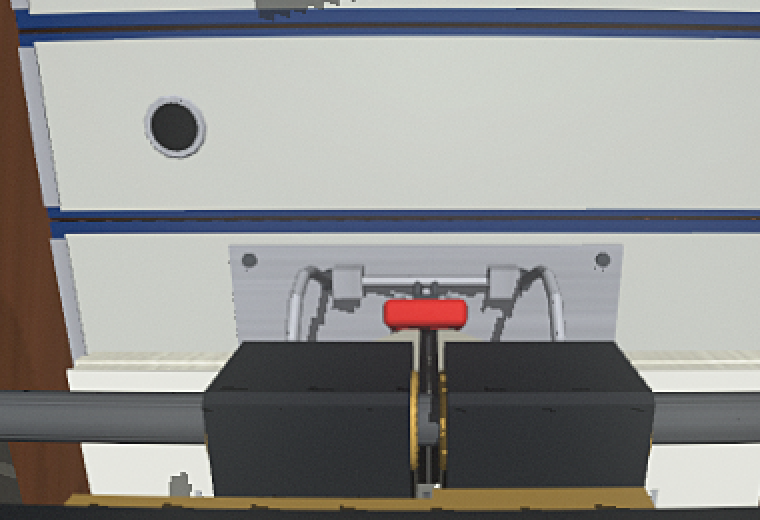

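The tab is at about (425,313) in the crop and still in front of the fingers, with a contact force of about 8 N. I'm continuing over and down.

Call:
drive_tool --pt "1 -1 4.4 -2.6 0" --pt "1 -1 4.4 -2.6 0" --pt "1 -1 4.4 -2.6 0" --pt "1 -0.8 3.6 -3.7 0" --pt "1 -0.8 3.6 -3.7 0" --pt "1 -0.8 3.6 -3.7 0" --pt "1 -0.5 2.3 -4.5 0" --pt "1 -0.5 2.3 -4.5 0" --pt "1 -0.5 2.3 -4.5 0" --pt "1 -0.3 1.2 -4.3 0" --pt "1 -0.3 1.2 -4.3 0" --pt "1 0 0 -3 0" --pt "1 0 0 0 0" --pt "1 0 0 0 0"

```text
clock: 4.77
position: [0.5707, -0.0115, 0.0349]
ee_rot: [-1.938, -2.471, -0.001]
force: [-3.7, 2.7, 9.8]
width: 0.005
gripper_force: 4.6
```

Run:
```python
from h import *
w=get_image("wrist");save({"image":w["image"][70:330,110:490].repeat(2,0).repeat(2,1)},"wrist4");print(observe()["position"],observe()["force"])
```

```text
[ 0.57069181 -0.01156543  0.03497707] [-3.40647032  2.06379387  9.3094167 ]
```

View pics/wrist4.png

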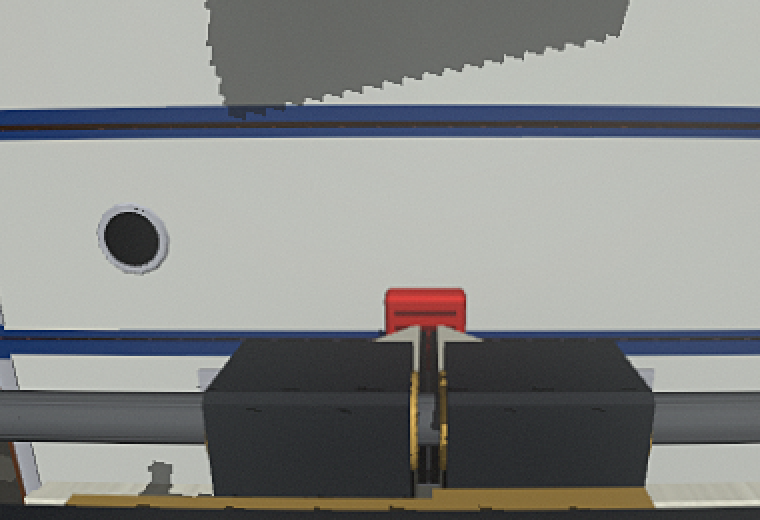

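The tab is flat at (425,310), with the fingers on it at z = 35 mm. That fits the locked position. I'm lifting straight up and moving above the bar to check.

Call:
drive_tool --pt "1 0 0 20 0" --pt "1 0 0 35 0" --pt "1 0 0 35 0" --pt "1 6 -25 0 0" --pt "1 6 -25 0 0" --pt "1 5.5 -25 0 0" --pt "1 0 0 0 0" --pt "1 0 0 0 0" --pt "1 0 0 0 0"

```text
clock: 5.57
position: [0.5882, -0.087, 0.1242]
ee_rot: [-1.939, -2.47, 0.0]
force: [-0.1, -0.2, 0.3]
width: 0.008
gripper_force: 0.0
```

Run:
```python
from h import *
w=get_image("wrist");save({"image":w["image"][70:330,110:490].repeat(2,0).repeat(2,1)},"wrist5");print(observe()["position"],observe()["force"])
```

```text
[ 0.58818872 -0.08639948  0.12420779] [-0.14010861  0.08860932  0.51950233]
```

View pics/wrist5.png

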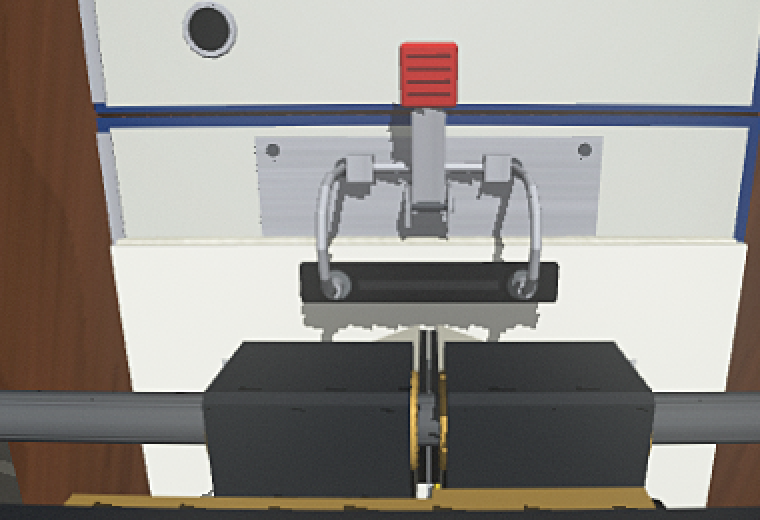

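The lever is down and locked with the tab at (429,75), the arches are shut on the posts, and the bar centre is at about (430,282). I'll measure the bar against the TCP and check whether the file has shifted.

Run:
```python
from h import *
w=get_image("wrist");t=get_image("top")
print(onz(w,325,211,.047),observe()["position"])
a=cv2.cvtColor(cv2.imread("pics/top1.png"),cv2.COLOR_BGR2GRAY).astype(np.float32);b=cv2.cvtColor(t["image"],cv2.COLOR_RGB2GRAY).astype(np.float32)
for n,(y0,y1,x0,x1) in dict(left=(155,280,165,235),desk=(30,120,470,580)).items(): print(n,cv2.phaseCorrelate(a[y0:y1,x0:x1],b[y0:y1,x0:x1]))
```

```text
[ 0.58959567 -0.08551126  0.047     ] [ 0.58829526 -0.08611003  0.12434035]
left ((0.05214851409457566, 0.4271884307142386), 0.9954460254245334)
desk ((0.03713474635580383, 0.02632781422852304), 1.033851760228475)
```

Call:
drive_tool --pt "1 1 0 -30 0" --pt "1 0 0 -25 0" --pt "1 0 0 -8 0" --pt "1 0 0 -5 0" --pt "1 0 0 -4 0" --pt "1 0 0 -4 0" --pt "1 0 0 -4 0" --pt "1 0 0 -4 0" --pt "1 0 0 -4 0" --pt "1 0 0 -4 0" --pt "1 0 0 -3 0" --pt "1 0 0 -2 0" --pt "1 0 0 0 0" --pt "1 0 0 0 0"

```text
clock: 6.88
position: [0.5904, -0.0875, 0.0308]
ee_rot: [1.939, 2.47, 0.005]
force: [-10.6, 4.1, 40.0]
width: 0.006
gripper_force: 20.1
```

The bar bottomed out at z ≈ 31 mm, so it is seated on the sheets. Retracting.

Call:
drive_tool --pt "1 0 0 4 0" --pt "1 0 0 10 0" --pt "1 0 0 25 0" --pt "1 0 0 35 0" --pt "1 0 0 35 0" --pt "1 0 0 35 0" --pt "1 0 0 0 0" --pt "1 0 0 0 0"

```text
clock: 7.55
position: [0.5906, -0.0877, 0.1737]
ee_rot: [1.938, 2.469, 0.004]
force: [-0.7, 0.1, -0.6]
width: 0.0
gripper_force: 0.0
```

Run:
```python
from h import *
w=get_image("wrist");t=get_image("top");s=get_image("scene")
c=np.zeros((600,760,3),np.uint8)
c[:300,:]=cv2.resize(w["image"][80:260,90:546],(760,300));c[300:,:380]=cv2.resize(t["image"][110:280,165:415],(380,300));c[300:,380:]=cv2.resize(s["image"][140:320,220:440],(380,300))
save({"image":c},"end")
g=lambda n,x:(cv2.cvtColor(cv2.imread(n),cv2.COLOR_BGR2GRAY).astype(np.float32),cv2.cvtColor(x["image"],cv2.COLOR_RGB2GRAY).astype(np.float32))
a,b=g("pics/top1.png",t);print(cv2.phaseCorrelate(a[155:280,165:235],b[155:280,165:235]))
a,b=g("pics/scene1.png",s);print(cv2.phaseCorrelate(a[250:315,225:380],b[250:315,225:380]))
print(observe()["position"],observe()["force"])
```

```text
((0.03124100854419254, 0.45110715939142665), 0.9915064673953586)
((-0.013863298184489281, 0.0521835535429247), 0.790064412024286)
[ 0.58848848 -0.08703591  0.17036088] [ 0.04076151  0.50913156 -0.90685883]
```

View pics/end.png

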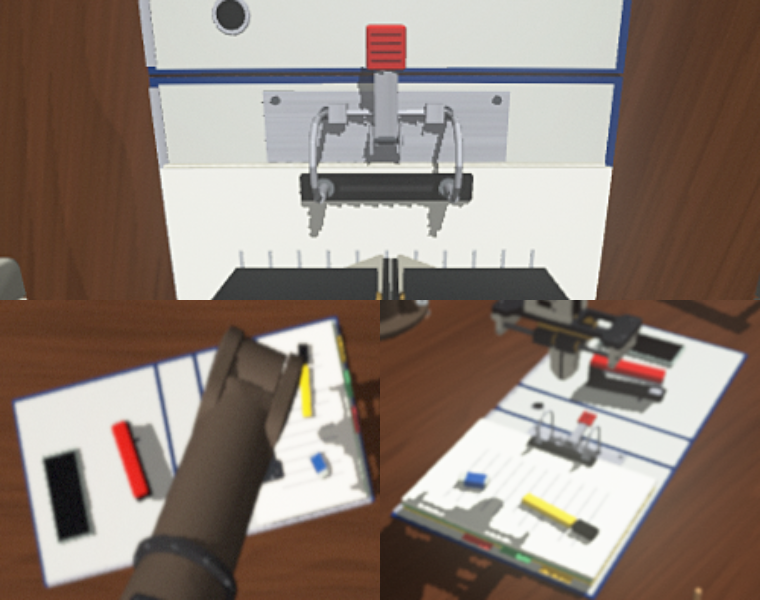

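The final views show the bar flat on the sheets, the lever locked and the arches shut. The other things are where they were.

Call:
drive_tool --pt "1 0 0 30 0" --pt "1 0 0 30 0" --pt "1 0 0 0 0" --pt "1 0 0 0 0"

```text
clock: 8.03
position: [0.5898, -0.0876, 0.2318]
ee_rot: [1.939, 2.471, 0.001]
force: [-0.6, 0.3, -0.5]
width: 0.008
gripper_force: 0.0
```

```bash
python3 -c "
from cell import arm
print(arm.sign_off())"
```

```text
the job is handed in; nothing more can be done
None
```

The job is handed in at about 8 s: the lever is locked down with the arches shut, the bar is pressed flat on the sheets, the hand is clear, and the final pictures show no clear shift of the file or the other things (about 0.05 px in the scene view, and 0.45 px, roughly 1 mm, in the top view, which may be the arm's shadow).

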